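# Load the steriliser basket and hold its lever at the third click

### The job

Load the egg cup, the pastry ring and the wooden pestle one after another into the raised basket of the white countertop steriliser, each standing upright on the basket floor and let go. Then push the steriliser's sprung lever down past its first two clicks to the third click, not on past it to the bottom stop, and keep pressing: the lever springs back if let go, so finish while holding it down there. Leave everything else on the worktop where it stands.

Things in the scene. Friction and masses are not known exactly. Their poses are not given: they have to be found in the camera images.
- steriliser: White box, fixed, open on top, 206 mm deep (x) x 220 wide (y) x 120 high, walls 6 mm; its last 44 mm of depth are a closed rear housing. Origin on the worktop under chamber centre, 81 mm behind the front face; z up, x from its lever side to the rear housing. Its front has a vertical slot with three pairs of dark ticks beside it, level with the mid-height of the lever pad at click 1, 2, 3
- basket (a joint): Downward travel (m) of basket and lever together: 0 raised, click notches at 0.012, 0.024 and 0.036 (third), bottom stop 0.048. Ridges felt as clicks at 0.006, 0.018, 0.030, 0.042; the third notch lies between the last two. A spring pushes up about 8 N at rest, 12 at the third notch; a ridge adds, then takes off, about 2 N (14 N at most); the load takes off 2.5. No latch: let go, it rises to 0
- basket_in (a point): Centre of the basket floor's upper face, 78 mm above the worktop while raised; axes as the steriliser's. The basket is an open steel tray in the chamber, inside 136 mm along x and 194 mm along y, walls 3 mm thick and 35 mm high above its floor (rim 113 mm above the worktop, raised). It goes down with the lever
- lever_top (a point): Centre of the top face of the lever's black thumb pad, 36 mm (x) x 44 (y) x 14 thick, 111 mm above the worktop at rest; axes as the steriliser's. It sticks out in front, 128 mm from the steriliser's origin along its -x, 29 mm clear of the front face, on a 10 mm steel arm from the basket. Pressed from above it moves straight down. Its solid is basket_c0
- egg_cup: White ceramic egg cup standing upright, 62 mm high: foot 42 mm across, stem 24 mm across from 10 to 18 mm up, cup flaring from 44 mm across at 28 mm up to 48 mm at the rim. Origin at the centre of its underside, z up. 0.09 kg
- pastry_ring: Plain steel ring (open tube) lying flat, 56 mm outer diameter, 51 mm inner, 34 mm high. Origin at the centre of its underside, z along its axis, up. 0.06 kg
- pestle: Short wooden pestle standing on its broad end, 80 mm high: broad end 38 mm across up to 18 mm, handle 24 mm across from 34 to 62 mm up, knob 30 mm across at the top (70 to 80 mm). Origin at the centre of its underside, z up. 0.09 kg
- mug: Bystander: white ceramic mug, 72 mm across, 80 mm high, handle towards its +y reaching about 70 mm from its axis; stands among the things to load. Origin under its centre
- spice_jar: Bystander: amber glass jar with steel cap, 44 mm across, 85 mm high. Origin under its centre
- salt_mill: Bystander: dark wooden salt mill, 48 mm across, 110 mm high. Origin under its centre
- bowl: Bystander: blue ceramic bowl, 130 mm across, 55 mm high. Origin under its centre
- wood_spoon: Bystander: wooden spoon 200 mm long, lying flat. Origin under its middle, x towards the bowl of the spoon

How it is judged:
By the outcome, as a careful person would: the job done as asked, in the order asked, and still so for the second after the job is handed in, while the arm keeps its last pose, push and grip.
It also fails if it takes over 66 s, if anything falls off the work surface, if the arm or the gripper's body presses on something with over 40 N, if the wrist force passes 120 N, or if a joint passes its speed limit or range.

### The arm

A 6-joint arm with a two-finger parallel gripper is mounted at the origin on the work surface. World frame = base frame: x ahead of the robot, y to its left, z up, the work surface at z = 0. Lengths are in mm, angles in rad, forces in N, time in s.
With the tool pointing down it reaches from about 225 to 875 mm from the base axis. Payload 3.4 kg.
Tool frame: the origin (TCP) lies at the very end of the fingers, on their centre line; the grasp point (between the pads) lies 19 mm behind it; z points along the fingers, y is the line along which they close (so a half turn about z gives the same grasp; the last joint's range is limited). The gripper opens to 85 mm and grips with 20 to 120 N. Pads are 22 mm wide; open, the fingers measure 114 mm over their backs; the gripper's body (76 mm by 85 mm) begins 54 mm behind the grasp point. The pads swing forward as they close: fully open they stand 13 mm farther back than shut.
Start: joints at [-1.471, 0.276, 1.505, -0, 1.361, -0.121], TCP at [125.927, -561.075, 231.328] pointing down, gripper open.
Joint ranges: [-2.89, 2.89], [-0.75, 2.08], [0.22, 2.7], [-1.18, 4.32], [0.11, 2.71], [-2.7, 2.7]. Speed limits (rad/s): [2.57, 2.57, 3.14, 3.14, 3.14, 3.14].

### API

Orientations are given as a unit quaternion [x, y, z, w].
In Python, from workcell import bot, cams gives the robot as it stands. The module is installed in compiled form; this text tells all that it offers.
- The arm moves only by the shell command python3 -m inch 'ROWS'. ROWS is JSON, a list of rows, each a list of 7 numbers: the turn, a rotation vector about the tool's x, y, z in degrees, then the shift along the tool's x, y, z in mm, then the finger opening in mm, from 0 to 85.4. In form: [[wx, wy, wz, x, y, z, grip], ...]. A call has exactly 5 rows; each row shifts and turns the commanded pose from where the row before left it, along the tool's axes as they then stand; what a row does not reach is not made up. A row lasts 1/8 s, in which the tool goes at most 62.5 mm and 10.7 degrees, less where a joint would pass 70% of its speed; a pose out of reach is approached as far as the arm can. A call with a gripper value outside its range is refused whole. The fingers move at their own pace and stop on an object; the grip force is fixed at half the most. Time passes only in rows, so rows that do not move let the fingers close, or fill a call up. It gives the time, the measured TCP pose, the force, the opening and the grip force at its end, in the units of the state.
- bot.sense(): the state, without advancing time (a new reading comes with each control period).
- cams.read_camera(name): name is "scene" or "top"; returns a dict with "image" (400x640x3 uint8, red, green, blue), "fx", "fy", "cx", "cy" (pixels), "rvec" (rotation vector, rad) and "tvec" (3), from world to camera coordinates, as OpenCV has them. Camera axes: x right, y down, z forward; pixel columns grow to the right and rows downward; lengths in mm; the calibration is good to about 2 mm. A picture is of the moment at which its call begins. There is no depth.
- bot.hand_in(): hands the job in; it is judged then, once.
The state is a dict: "time_s": time; "joint_positions": joint angles; "joint_vel": joint speeds; "joint_efforts": joint torques, N m; "position": TCP position; "tcp_rot": TCP orientation; "wrist_force": force on the tool from outside, world axes, zero at the start; "wrist_torque": the same for the moment, N m; "grip_width": opening from 0.0 (shut) to 1.0 (fully open); "grasp_force": force on a finger pad.
Only numpy, scipy, OpenCV 4.12 (cv2) and the standard library are available. Lean on these libraries where they do the work, as an engineer would, in place of code of your own. Each camera call takes 0.05 s, during which the arm holds its last target. There are 200 camera calls.

## Working session

There is one attempt and no reset: what is moved stays moved. The work goes in short steps, Python scripts to look and compute and a shell command to move; the robot and the scene stay as the last step left them, time stands still between calls to the robot, and variables do not carry over. Pictures are saved under pics/ and viewed, at most 10 in all, crops included, and the job is handed in when it is done.

```bash
mkdir -p pics; cat > h.py <<'E'
import numpy as np, cv2
from workcell import bot, cams
def cap(n):
    c=cams.read_camera(n); c['R']=cv2.Rodrigues(np.array(c['rvec'],float))[0]; c['t']=np.array(c['tvec'],float).ravel(); return c
def ray(c,u,v,z):
    d=c['R'].T@np.array([(u-c['cx'])/c['fx'],(v-c['cy'])/c['fy'],1]); o=-c['R'].T@c['t']
    return (o+d*(z-o[2])/d[2])
def proj(c,p):
    q=c['R']@np.array(p,float)+c['t']; return np.array([c['fx']*q[0]/q[2]+c['cx'],c['fy']*q[1]/q[2]+c['cy']])
E
python3 - <<'E'
from h import *
for n in ('top','scene'):
    c=cap(n); print(n,c['fx'],c['cx'],c['cy'],-c['R'].T@c['t'],c['R'].round(3).tolist())
    cv2.imwrite(f'pics/{n}0.png',c['image'][:,:,::-1])
s=bot.sense(); print(s)
E
```

```text
top 492.5011498139715 321.9359768976048 204.05852890691511 [ 435.1453736    14.37905072 1604.34386587] [[-0.006, -1.0, 0.003], [-0.998, 0.006, -0.065], [0.065, -0.003, -0.998]]
scene 441.94575701826193 320.8220293892847 188.55509778824964 [1079.00344082 -480.15850391 1093.60667295] [[0.646, 0.764, 0.002], [0.613, -0.517, -0.597], [-0.455, 0.387, -0.802]]
{'time_s': 0.1, 'joint_positions': array([-1.47101372e+00,  2.76530632e-01,  1.50598595e+00,  3.08803684e-05,
        1.36072818e+00, -1.21021676e-01]), 'joint_vel': array([ 2.63117398e-05, -1.18305655e-03, -2.24387179e-03,  5.34385523e-04,
       -2.09963414e-04,  3.09313085e-04]), 'joint_efforts': array([ 9.38906851e-04, -4.17700624e+01, -2.46405083e+01, -1.64099533e-04,
        5.71877565e-03,  2.63351325e-05]), 'position': array([ 125.8796712 , -560.57155612,  230.53506643]), 'tcp_rot': array([ 9.93911888e-01,  1.10174754e-01,  2.38693883e-05, -8.25847369e-04]), 'wrist_force': array([ 0.37207845, -0.58075174, -0.46410349]), 'wrist_torque': array([-0.00054217, -0.0209456 , -0.02480046]), 'grasp_force': 0.0, 'grip_width': 0.998603784399157}
```

View pics/top0.png

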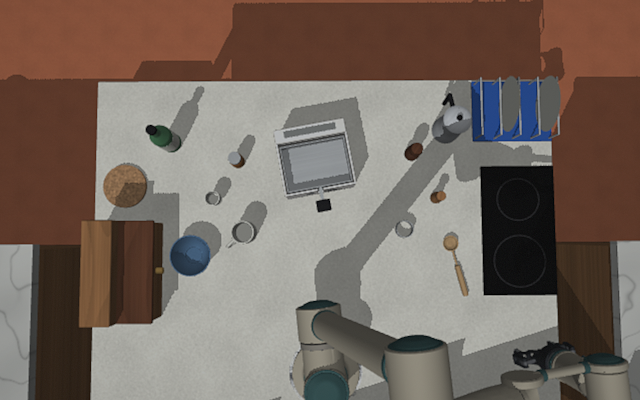

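View pics/scene0.png

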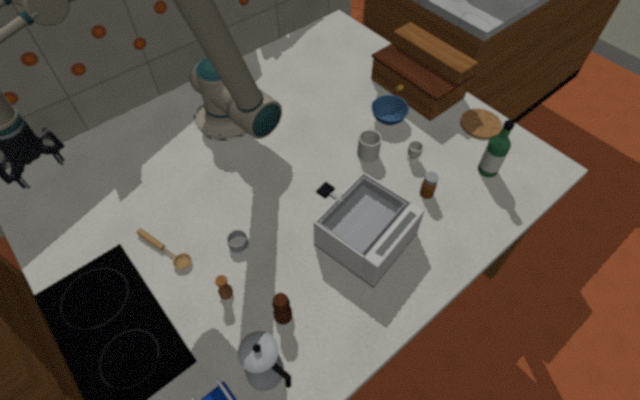

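The top view shows the egg cup at (213,198), mug (243,232), ring (404,228), pestle (438,196), salt mill (414,151), jar (237,159), lever pad (323,205) and steriliser around (316,160). In the scene view the egg cup is at (415,150), ring (237,241), pestle (224,288) and pad (326,190). Next I'll zoom in.

```bash
python3 - <<'E'
import cv2,numpy as np
t=cv2.imread('pics/top0.png'); s=cv2.imread('pics/scene0.png')
def z(i,x,y,w,h,k): return cv2.resize(i[y:y+h,x:x+w],None,fx=k,fy=k,interpolation=cv2.INTER_CUBIC)
a=np.hstack([z(t,193,178,40,40,7),z(t,384,208,40,40,7),z(t,418,176,40,40,7)][:2])
b=np.hstack([z(t,418,176,40,40,7),z(s,395,130,40,40,7)])
cv2.imwrite('pics/c1.png',np.vstack([a,b]))
cv2.imwrite('pics/c2.png',z(t,265,110,100,110,5.4))
E
```

```text
(no output)
```

View pics/c1.png

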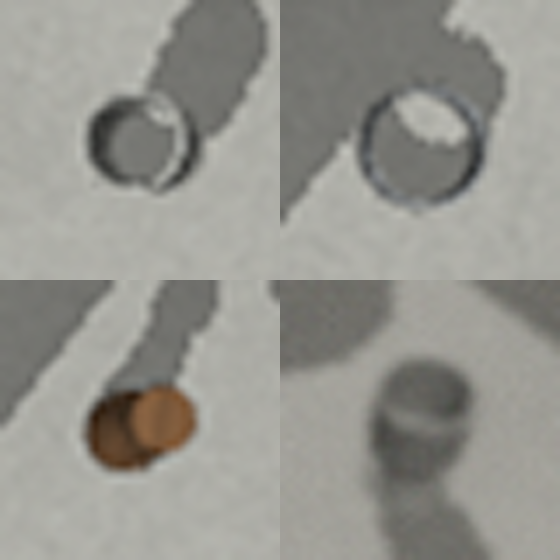

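View pics/c2.png

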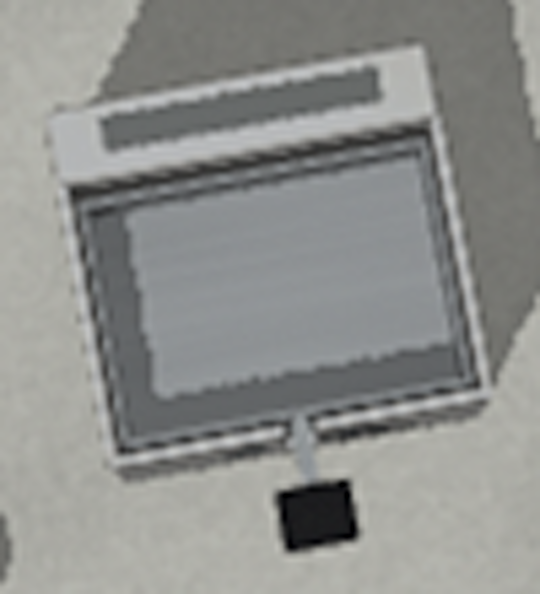

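Egg cup rim centre is about (212.7,197.7), ring rim (403.9,228.6) and pestle knob (441.0,195.3). The box's top corners and black pad show clearly, so I can compute positions now, with scene-view cross-checks.

```bash
python3 - <<'E'
from h import *
t=cap('top'); s=cap('scene')
for n,u,v,z in (('egg',212.7,197.7,62),('ring',403.86,228.57,34),('pestle',441,195.3,80)):
    p=ray(t,u,v,z); print(n,p.round(1),'scene px of top',proj(s,p).round(1),'r',np.hypot(*p[:2]).round())
f=lambda x,y:((x+.5)/5.4-.5+265,(y+.5)/5.4-.5+110)
C=np.array([ray(t,*f(x,y),120)[:2] for x,y in ((115,460),(492,388),(428,45),(52,112))])
print(C.round(1)); FL,FR,RR,RL=C
print('width',np.linalg.norm(FL-FR),np.linalg.norm(RL-RR),'depth',np.linalg.norm(RL-FL),np.linalg.norm(RR-FR))
xd=(RL-FL+RR-FR); xd/=np.linalg.norm(xd); yd=(FL-FR+RL-RR); yd/=np.linalg.norm(yd)
print('yaw',np.degrees(np.arctan2(xd[1],xd[0])),np.degrees(np.arctan2(-yd[0],yd[1])))
c=C.mean(0); print('origin est',c-22*xd)
g=t['image'].max(2)[190:220,305:342]; m=(g<60).astype(np.uint8)
k,lab,st,ce=cv2.connectedComponentsWithStats(m); i=1+st[1:,4].argmax(); u,v=ce[i]+[305,190]
p=ray(t,u,v,111); print('pad',p.round(1),st[i],'origin from pad',p[:2]+128*xd)
r=cv2.minAreaRect(np.argwhere(lab==i)[:,::-1].astype(np.float32)); print(r)
q=np.r_[c-22*xd,78]; print('basket px',proj(s,q))
print('pad scene',proj(s,p))
hsv=cv2.cvtColor(s['image'],cv2.COLOR_RGB2HSV)
g=s['image'].max(2)[175:205,310:345]; m=(g<50).astype(np.uint8); print('pad scene meas',np.argwhere(m)[:,::-1].mean(0)+[310,175])
z=lambda i,x,y,w,h,k: cv2.resize(i[y:y+h,x:x+w],None,fx=k,fy=k,interpolation=cv2.INTER_CUBIC)
im=s['image'][:,:,::-1]
cv2.imwrite('pics/c3.png',np.hstack([z(im,217,221,40,40,7),z(im,205,268,40,40,7)]))
E
```

```text
egg [557.  352.2  62. ] scene px of top [415.3 145.7] r 659.0
ring [ 456.8 -251.2   34. ] scene px of top [238.  236.6] r 521.0
pestle [ 558.6 -360.6   80. ] scene px of top [221.4 279. ] r 665.0
[[559.9 118.5]
 [599.1 -93.1]
 [794.4 -59. ]
 [757.2 153.7]]
width 215.1503795340082 215.88766815006278 depth 200.47509836686154 198.2080278842396
yaw 10.016319257410972 10.20377028258024
origin est [655.98034072  26.19305318]
pad [528.7   5.3 111. ] [ 12   9  14  13 142] origin from pad [654.73838227  27.60774185]
((18.288461685180664, 14.94230842590332), (10.59027099609375, 13.139781951904297), 78.69007110595703)
basket px [361.79158916 219.85436498]
pad scene [325.67595279 187.90938035]
pad scene meas [325.09302326 189.69767442]
```

View pics/c3.png

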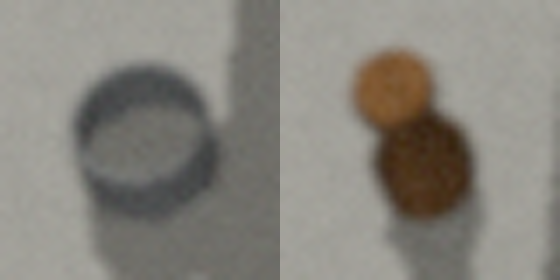

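Both views agree to about 3 mm. The steriliser origin is near (655,27) with yaw 10°. I'll turn the tool so its y lies along the steriliser's x (tool x at 100°) and use that for all the grasps.

```bash
cat >> h.py <<'E'
Y=np.radians(10.1); O=np.array([655,27.]); XD=np.array([np.cos(Y),np.sin(Y)]); YD=np.array([-np.sin(Y),np.cos(Y)])
def to(p,name=''):
    from scipy.spatial.transform import Rotation as Ro
    s=bot.sense(); R=Ro.from_quat(s['tcp_rot']); M=R.as_matrix()
    want=np.column_stack([np.r_[YD,0],np.r_[XD,0],[0,0,-1]])
    print(name,'shift',(M.T@(np.array(p)-s['position'])).round(1),'turn',np.degrees(Ro.from_matrix(M.T@want).as_rotvec()).round(1))
def st(dx,dy,z): return np.r_[O+dx*XD+dy*YD,z]
E
python3 -m inch '[[0,0,-10,0,0,0,85],[0,0,-10,0,0,0,85],[0,0,-10,0,0,0,85],[0,0,-10,0,0,0,85],[0,0,-10,0,0,0,85]]'
python3 -m inch '[[0,0,-10,0,0,0,85],[0,0,-10,0,0,0,85],[0,0,-10,0,0,0,85],[0,0,-7.5,0,0,0,85],[0,0,0,0,0,0,85]]'
python3 -c "
from h import *
to([557,352,231],'egg')"
```

```text
time_s: 0.82
position: [125.9, -560.9, 231.1]
tcp_rot: [0.853, 0.522, 0.0, -0.0]
wrist_force: [1.3, -0.3, 0.5]
grip_width: 0.996
grasp_force: 0.0
time_s: 1.45
position: [125.9, -561.0, 231.1]
tcp_rot: [0.642, 0.766, 0.0, -0.0]
wrist_force: [-0.1, 0.3, 0.0]
grip_width: 0.992
grasp_force: 0.0
egg shift [8.236e+02 5.839e+02 4.000e-01] turn [ 0. -0. -0.]
```

```bash
R='x'
python3 -m inch '[[0,0,0,41,29,0,85],[0,0,0,41,29,0,85],[0,0,0,41,29,0,85],[0,0,0,41,29,0,85],[0,0,0,41,29,0,85]]' >/dev/null
python3 -m inch '[[0,0,0,41,29,0,85],[0,0,0,41,29,0,85],[0,0,0,41,29,0,85],[0,0,0,41,29,0,85],[0,0,0,41,29,0,85]]' >/dev/null
python3 -m inch '[[0,0,0,41,29,0,85],[0,0,0,41,29,0,85],[0,0,0,41,29,0,85],[0,0,0,41,29,0,85],[0,0,0,41,29,0,85]]' >/dev/null
python3 -m inch '[[0,0,0,41,29,20,85],[0,0,0,41,29,20,85],[0,0,0,41,29,20,85],[0,0,0,41,29,20,85],[0,0,0,41,29,20,85]]'
python3 -c "
from h import *
to([557,352,28],'egg')"
```

```text
time_s: 3.95
position: [552.9, 349.9, 130.4]
tcp_rot: [0.643, 0.766, -0.0, 0.0]
wrist_force: [-0.2, 0.1, 0.2]
grip_width: 0.992
grasp_force: 0.0
egg shift [  1.4   4.4 102.4] turn [ 0.   0.  -0.1]
```

```bash
python3 -m inch '[[0,0,0,1.4,4.4,30,85],[0,0,0,0,0,40,85],[0,0,0,0,0,36,85],[0,0,0,0,0,0,85],[0,0,0,0,0,0,40]]' 
python3 -m inch '[[0,0,0,0,0,0,40],[0,0,0,0,0,0,40],[0,0,0,0,0,0,40],[0,0,0,0,0,0,40],[0,0,0,0,0,0,40]]'
```

```text
time_s: 4.58
position: [557.4, 350.8, 26.4]
tcp_rot: [0.642, 0.767, 0.001, 0.0]
wrist_force: [0.1, 0.1, 0.4]
grip_width: 0.812
grasp_force: 0.0
time_s: 5.2
position: [557.6, 351.0, 27.7]
tcp_rot: [0.642, 0.767, 0.002, 0.001]
wrist_force: [-0.2, 0.1, 6.2]
grip_width: 0.528
grasp_force: 61.0
```

```bash
python3 -m inch '[[0,0,0,0,0,-40,40],[0,0,0,0,0,-60,40],[0,0,0,0,0,-60,40],[0,0,0,0,0,-30,40],[0,0,0,0,0,0,40]]'
python3 -c "
from h import *
to(st(0,62,200),'place')
c=cap('scene');cv2.imwrite('pics/e1.png',cv2.resize(c['image'][60:240,300:520,::-1],None,fx=3,fy=3))"
```

```text
time_s: 5.82
position: [558.0, 351.2, 219.3]
tcp_rot: [0.642, 0.767, 0.004, 0.002]
wrist_force: [-0.0, 0.3, -0.2]
grip_width: 0.533
grasp_force: 61.7
place shift [-274.3   38.3   19.1] turn [ 0.4 -0.1  0. ]
```

View pics/e1.png

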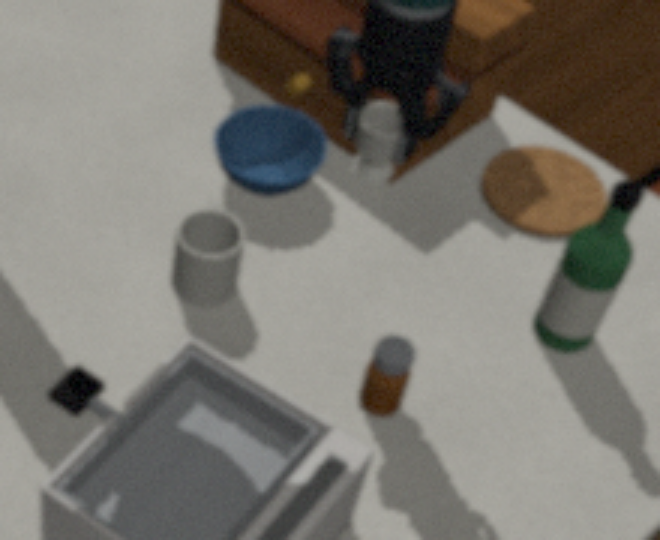

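The egg cup is held upright between the fingers at (380,135). The mug at (208,258) and the jar haven't moved.

```bash
python3 -m inch '[[0,0,0,-40,5,0,40],[0,0,0,-50,7,0,40],[0,0,0,-50,7,0,40],[0,0,0,-50,7,0,40],[0,0,0,-50,7,0,40]]' >/dev/null
python3 -m inch '[[0.4,0,0,-34,5,20,40],[0,0,0,0,0,0,40],[0,0,0,0,0,30,40],[0,0,0,0,0,30,40],[0,0,0,0,0,0,40]]'
python3 -c "
from h import *
to(st(0,62,107),'place')"
```

```text
time_s: 7.12
position: [638.6, 88.4, 131.7]
tcp_rot: [0.641, 0.767, -0.005, -0.006]
wrist_force: [0.1, 0.3, -0.4]
grip_width: 0.534
grasp_force: 61.6
place shift [-1.3  5.8 24.6] turn [-0.9 -0.1  0.1]
```

```bash
python3 -m inch '[[-0.6,0,0,-1.3,5.8,0,40],[0,0,0,0,0,10,40],[0,0,0,0,0,8,40],[0,0,0,0,0,4,40],[0,0,0,0,0,0,40]]'
python3 -c "
from h import *
to(st(0,62,106),'place')"
```

```text
time_s: 7.75
position: [647.4, 87.1, 112.8]
tcp_rot: [0.642, 0.767, 0.001, 0.001]
wrist_force: [-0.4, 0.2, -0.4]
grip_width: 0.531
grasp_force: 61.7
place shift [ 1.5 -3.1  6.8] turn [ 0.1 -0.   0. ]
```

```bash
python3 -m inch '[[0,0,0,0,0,2,40],[0,0,0,0,0,2,40],[0,0,0,0,0,1,40],[0,0,0,0,0,0,40],[0,0,0,0,0,0,40]]'
python3 -m inch '[[0,0,0,0,0,1,40],[0,0,0,0,0,1,40],[0,0,0,0,0,0.5,40],[0,0,0,0,0,0,40],[0,0,0,0,0,0,40]]'
```

```text
time_s: 8.38
position: [647.8, 87.1, 108.3]
tcp_rot: [0.642, 0.767, 0.001, 0.001]
wrist_force: [0.7, 0.2, -0.6]
grip_width: 0.533
grasp_force: 61.7
time_s: 9.0
position: [647.7, 87.1, 105.8]
tcp_rot: [0.642, 0.767, 0.001, 0.001]
wrist_force: [-0.9, -0.3, -0.2]
grip_width: 0.535
grasp_force: 61.8
```

```bash
python3 -m inch '[[0,0,0,0,0,1,40],[0,0,0,0,0,0,40],[0,0,0,0,0,1,40],[0,0,0,0,0,0,40],[0,0,0,0,0,0,40]]'
```

```text
time_s: 9.62
position: [647.7, 87.1, 105.3]
tcp_rot: [0.642, 0.767, 0.002, 0.001]
wrist_force: [-3.8, -0.7, 7.5]
grip_width: 0.536
grasp_force: 62.3
```

Contact with the floor at 7.5 N, so I'll release gently and lift.

```bash
python3 -m inch '[[0,0,0,0,0,-0.7,50],[0,0,0,0,0,0,62],[0,0,0,0,0,0,66],[0,0,0,0,0,0,66],[0,0,0,0,0,-15,66]]'
python3 -m inch '[[0,0,0,0,0,-40,66],[0,0,0,0,0,-40,66],[0,0,0,-20,-30,0,66],[0,0,0,-40,-30,0,85],[0,0,0,-50,-20,0,85]]'
python3 -c "
from h import *
to([457,-251,150],'ring')
c=cap('top');cv2.imwrite('pics/e2.png',cv2.resize(c['image'][110:220,265:365,::-1],None,fx=5,fy=5))"
```

```text
time_s: 10.25
position: [646.7, 87.1, 118.5]
tcp_rot: [0.642, 0.767, 0.0, -0.0]
wrist_force: [0.3, 0.8, 0.4]
grip_width: 0.773
grasp_force: 0.0
time_s: 10.88
position: [587.3, -35.7, 200.8]
tcp_rot: [0.641, 0.768, 0.002, 0.002]
wrist_force: [0.8, -0.5, 1.0]
grip_width: 0.993
grasp_force: 0.0
ring shift [-188.6 -166.8   50. ] turn [0.3 0.  0.2]
```

View pics/e2.png

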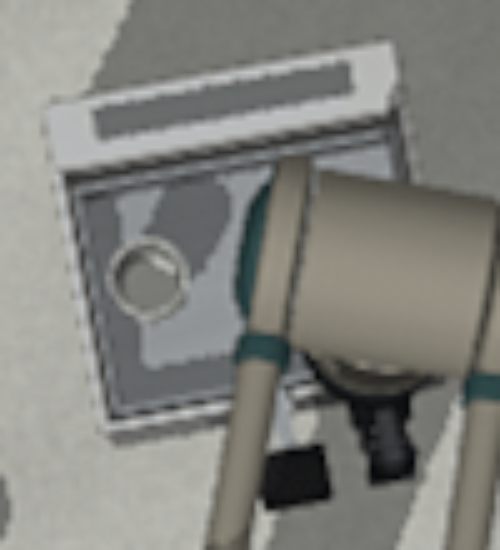

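The egg cup stands upright in the left of the basket at crop (149,278). Next is the ring.

```bash
python3 -m inch '[[0.3,0,0,-38,-33,0,85],[0,0,0,-38,-33,0,85],[0,0,0,-38,-33,0,85],[0,0,0,-38,-33,20,85],[0,0,0,-37,-35,30,85]]'  >/dev/null
python3 -m inch '[[0,0,0,0,0,30,85],[0,0,0,0,0,30,85],[0,0,0,0,0,15,85],[0,0,0,0,0,0,85],[0,0,0,0,0,0,85]]'
python3 -c "
from h import *
to([457,-251,8],'ring')"
```

```text
time_s: 12.18
position: [457.8, -251.3, 75.5]
tcp_rot: [0.642, 0.767, -0.001, 0.001]
wrist_force: [0.0, -0.3, -0.4]
grip_width: 0.999
grasp_force: 0.0
ring shift [ 0.5 -0.7 67.5] turn [-0.   0.1  0.1]
```

```bash
python3 -m inch '[[0,0,0,0.5,-0.7,35,85],[0,0,0,0,0,25,85],[0,0,0,0,0,12,75],[0,0,0,0,0,0,60],[0,0,0,0,0,0,50]]'
python3 -m inch '[[0,0,0,0,0,0,50],[0,0,0,0,0,0,50],[0,0,0,0,0,0,50],[0,0,0,0,0,0,50],[0,0,0,0,0,0,50]]'
```

```text
time_s: 12.8
position: [456.8, -251.1, 3.6]
tcp_rot: [0.642, 0.767, -0.001, 0.001]
wrist_force: [0.4, -0.5, -0.8]
grip_width: 0.64
grasp_force: 63.1
time_s: 13.42
position: [456.8, -251.1, 3.4]
tcp_rot: [0.642, 0.767, -0.001, 0.001]
wrist_force: [0.4, 0.9, 6.8]
grip_width: 0.641
grasp_force: 63.7
```

```bash
python3 -m inch '[[0,0,0,0,0,-30,50],[0,0,0,0,0,-60,50],[0,0,0,0,0,-60,50],[0,0,0,0,0,-50,50],[0,0,0,0,0,0,50]]'
python3 -c "
from h import *
to(st(0,0,200),'place')"
```

```text
time_s: 14.05
position: [458.4, -252.0, 206.8]
tcp_rot: [0.642, 0.767, -0.0, 0.004]
wrist_force: [0.5, 0.9, -1.2]
grip_width: 0.64
grasp_force: 63.6
place shift [240.  242.7   6.3] turn [0.3 0.4 0.1]
```

```bash
python3 -m inch '[[0,0,0,34,35,0,50],[0,0,0,34,35,0,50],[0,0,0,34,35,0,50],[0,0,0,34,35,0,50],[0,0,0,34,35,0,50]]' >/dev/null
python3 -m inch '[[0,0,0,34,34,0,50],[0,0,0,34,33,0,50],[0,0,0,0,0,20,50],[0,0,0,0,0,0,50],[0,0,0,0,0,0,50]]'
python3 -c "
from h import *
to(st(0,0,100),'place')
c=cap('scene');cv2.imwrite('pics/r1.png',cv2.resize(c['image'][100:280,270:470,::-1],None,fx=3,fy=3))"
```

```text
time_s: 15.3
position: [651.9, 26.1, 181.3]
tcp_rot: [0.642, 0.767, -0.001, -0.001]
wrist_force: [0.8, -0.4, -0.2]
grip_width: 0.639
grasp_force: 63.6
place shift [ 0.3  3.5 81.2] turn [-0.2 -0.   0. ]
```

View pics/r1.png

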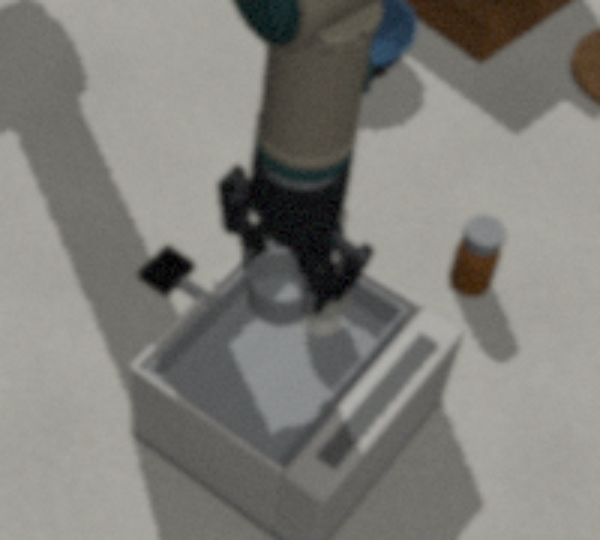

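The ring is held level at crop (280,288) over the basket, with the egg cup behind the rear finger. Going down.

```bash
python3 -m inch '[[0,0,0,0.3,3.5,30,50],[0,0,0,0,0,30,50],[0,0,0,0,0,25,50],[0,0,0,0,0,7,50],[0,0,0,0,0,0,50]]'
python3 -c "
from h import *
to(st(0,0,83),'place')"
```

```text
time_s: 15.98
position: [655.9, 26.9, 90.4]
tcp_rot: [0.642, 0.767, -0.0, -0.0]
wrist_force: [-0.7, 1.2, -0.9]
grip_width: 0.643
grasp_force: 63.6
place shift [ 0.2 -0.9  7.4] turn [-0.1  0.   0. ]
```

```bash
python3 -m inch '[[0,0,0,0,0,3,50],[0,0,0,0,0,3,50],[0,0,0,0,0,2,50],[0,0,0,0,0,0,50],[0,0,0,0,0,0,50]]'
python3 -m inch '[[0,0,0,0,0,1,50],[0,0,0,0,0,0,50],[0,0,0,0,0,1,50],[0,0,0,0,0,0,50],[0,0,0,0,0,0,50]]'
```

```text
time_s: 16.6
position: [655.7, 27.4, 81.9]
tcp_rot: [0.642, 0.767, -0.001, -0.0]
wrist_force: [0.3, -0.1, -0.3]
grip_width: 0.639
grasp_force: 63.6
time_s: 17.23
position: [655.9, 27.4, 81.1]
tcp_rot: [0.642, 0.767, -0.0, -0.0]
wrist_force: [-1.3, 1.2, 6.8]
grip_width: 0.64
grasp_force: 64.2
```

Contact again. Release and go to the pestle.

```bash
python3 -m inch '[[0,0,0,0,0,-0.7,62],[0,0,0,0,0,0,70],[0,0,0,0,0,0,72],[0,0,0,0,0,0,72],[0,0,0,0,0,-20,72]]'
python3 -m inch '[[0,0,0,0,0,-40,72],[0,0,0,0,0,-60,72],[0,0,0,0,0,-20,72],[0,0,0,0,0,0,85],[0,0,0,0,0,0,85]]'
python3 -c "
from h import *
to([558.6,-360.6,220],'pestle')"
```

```text
time_s: 17.85
position: [654.3, 27.5, 98.9]
tcp_rot: [0.642, 0.767, -0.002, -0.002]
wrist_force: [0.4, 0.3, -0.3]
grip_width: 0.844
grasp_force: 0.0
time_s: 18.48
position: [655.0, 27.5, 218.9]
tcp_rot: [0.642, 0.767, -0.002, -0.002]
wrist_force: [-0.5, -0.6, -0.3]
grip_width: 0.995
grasp_force: 0.0
pestle shift [-365.  -163.2   -0.6] turn [-0.3 -0.   0. ]
```

```bash
python3 -m inch '[[-0.3,0,0,-45,-20,0,85],[0,0,0,-46,-20,0,85],[0,0,0,-46,-20,0,85],[0,0,0,-46,-20,0,85],[0,0,0,-46,-20,0,85]]' >/dev/null
python3 -m inch '[[0,0,0,-46,-21,0,85],[0,0,0,-45,-21,20,85],[0,0,0,-45,-21,30,85],[0,0,0,0,0,30,85],[0,0,0,0,0,0,85]]'
python3 -c "
from h import *
to([558.6,-360.6,28],'pestle')
t=cap('top');s=cap('scene')
im=t['image'][146:246,388:488,::-1];i2=s['image'][230:330,170:270,::-1]
cv2.imwrite('pics/p1.png',np.hstack([cv2.resize(i,None,fx=4,fy=4) for i in(im,i2)]))"
```

```text
time_s: 19.73
position: [557.2, -359.2, 135.2]
tcp_rot: [0.642, 0.766, 0.001, -0.004]
wrist_force: [-0.3, -0.7, 0.7]
grip_width: 0.994
grasp_force: 0.0
pestle shift [ -2.5   1.4 107.1] turn [-0.2 -0.4 -0. ]
```

View pics/p1.png

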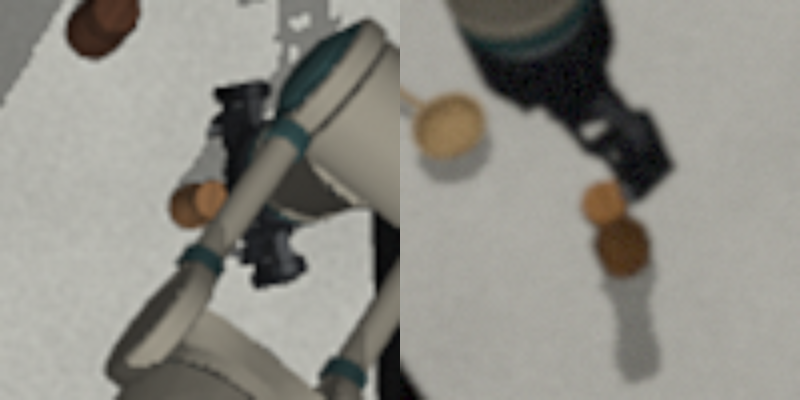

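The pestle stands at (205,203) in the top view and (605,203) in the scene view, untouched with the fingers above it. Descending.

```bash
python3 -m inch '[[-0.2,-0.3,0,-2.5,1.4,0,85],[0,0,0,0,0,35,85],[0,0,0,0,0,45,85],[0,0,0,0,0,27,85],[0,0,0,0,0,0,85]]'
python3 -c "
from h import *
to([558.6,-360.6,28],'pestle')"
python3 -m inch '[[0,0,0,0,0,0,45],[0,0,0,0,0,0,20],[0,0,0,0,0,0,20],[0,0,0,0,0,0,20],[0,0,0,0,0,0,20]]'
python3 -m inch '[[0,0,0,0,0,0,20],[0,0,0,0,0,0,20],[0,0,0,0,0,0,20],[0,0,0,0,0,0,20],[0,0,0,0,0,0,20]]'
```

```text
time_s: 20.45
position: [562.2, -362.0, 32.1]
tcp_rot: [0.641, 0.767, 0.001, 0.003]
wrist_force: [0.5, 0.1, 0.2]
grip_width: 1.001
grasp_force: 0.0
pestle shift [ 2.  -3.4  4.1] turn [0.3 0.2 0.1]
time_s: 21.08
position: [562.6, -363.8, 34.5]
tcp_rot: [0.642, 0.767, 0.001, 0.005]
wrist_force: [-3.0, -0.0, 5.4]
grip_width: 0.31
grasp_force: 57.8
time_s: 21.7
position: [562.6, -363.8, 34.5]
tcp_rot: [0.642, 0.767, 0.001, 0.005]
wrist_force: [-2.4, -0.1, 6.5]
grip_width: 0.313
grasp_force: 57.8
```

```bash
python3 -m inch '[[0,0,0,0,0,-20,20],[0,0,0,0,0,-40,20],[0,0,0,0,0,-60,20],[0,0,0,0,0,-60,20],[0,0,0,0,0,0,20]]'
cat > pm.py <<'E'
from h import *
s=cap('scene'); p=bot.sense()['position']
hsv=cv2.cvtColor(s['image'],cv2.COLOR_RGB2HSV)
a=proj(s,p+[0,0,40]).astype(int); b=proj(s,p-[0,0,34.5]); print('tcp px',proj(s,p).round(1),'expected base',b.round(1),'exp top',proj(s,p+[0,0,45.5]).round(1))
x0,y0=a[0]-40,a[1]-40
m=cv2.inRange(hsv,(4,90,30),(20,255,255))[y0:y0+110,x0:x0+80]
k,lab,stt,ce=cv2.connectedComponentsWithStats(m)
for i in range(1,k):
    if stt[i,4]>15:
        q=np.argwhere(lab==i)[:,::-1]; w=np.linalg.eigh(np.cov(q.T)); print(stt[i]+[x0,y0,0,0,0],ce[i]+[x0,y0],w[1][:,1].round(2))
E
python3 pm.py
python3 -c "
from h import *
to(st(0,-62,230),'place')"
```

```text
time_s: 22.32
position: [564.0, -364.4, 219.7]
tcp_rot: [0.642, 0.767, 0.001, 0.011]
wrist_force: [0.6, -0.9, -0.6]
grip_width: 0.313
grasp_force: 58.4
tcp px [210.4 254.4] expected base [213.4 261.6] exp top [206.2 244.3]
[201 247  19  20 111] [209.37837838 259.20720721] [0.66 0.75]
[174 254  16  15 195] [181.62051282 261.15384615] [-0.86  0.51]
place shift [305.6 160.  -15.1] turn [0.6 0.6 0. ]
```

```bash
python3 -m inch '[[0.3,0.3,0,35,17,0,20],[0.3,0.3,0,45,24,0,20],[0,0,0,45,24,0,20],[0,0,0,45,24,0,20],[0,0,0,45,24,0,20]]' >/dev/null
python3 -m inch '[[0,0,0,45,24,0,20],[0,0,0,45,23,0,20],[0,0,0,0,0,20,20],[0,0,0,0,0,20,20],[0,0,0,0,0,0,20]]'
python3 pm.py; python3 -c "
from h import *
to(st(0,-62,120),'place')"
```

```text
time_s: 23.62
position: [662.4, -33.2, 169.6]
tcp_rot: [0.642, 0.767, -0.002, -0.007]
wrist_force: [0.2, -1.1, -0.8]
grip_width: 0.315
grasp_force: 58.4
tcp px [349.3 214.6] expected base [348.6 222. ] exp top [350.3 204.2]
[342 200  13  26 215] [347.66046512 213.85581395] [-0.03  1.  ]
place shift [-1.2  2.7 51.3] turn [-0.5 -0.4  0.1]
```

The pestle's axis in the image, (-0.03, 1.0), fits an upright hold. Lowering.

```bash
python3 -m inch '[[-0.4,-0.3,0,-1.2,2.7,0,20],[0,0,0,0,0,25,20],[0,0,0,0,0,18,20],[0,0,0,0,0,6,20],[0,0,0,0,0,0,20]]'
python3 -c "
from h import *
to(st(0,-62,114),'place')"
```

```text
time_s: 24.3
position: [668.2, -34.8, 125.2]
tcp_rot: [0.642, 0.767, 0.002, 0.001]
wrist_force: [0.2, 0.1, -1.3]
grip_width: 0.315
grasp_force: 58.4
place shift [ 1.2 -2.2 11.2] turn [0.2 0.  0. ]
```

```bash
python3 -m inch '[[0.2,0,0,0,-2,4,20],[0,0,0,0,0,4,20],[0,0,0,0,0,2,20],[0,0,0,0,0,0,20],[0,0,0,0,0,0,20]]'
python3 -m inch '[[0,0,0,0,0,1,20],[0,0,0,0,0,0,20],[0,0,0,0,0,1,20],[0,0,0,0,0,0,20],[0,0,0,0,0,0,20]]'
```

```text
time_s: 24.92
position: [666.1, -34.9, 114.9]
tcp_rot: [0.642, 0.767, 0.0, 0.0]
wrist_force: [0.4, -0.4, -0.9]
grip_width: 0.315
grasp_force: 58.4
time_s: 25.55
position: [665.9, -34.9, 112.8]
tcp_rot: [0.642, 0.767, -0.0, 0.0]
wrist_force: [-0.1, 0.0, -0.5]
grip_width: 0.313
grasp_force: 58.4
```

```bash
python3 -m inch '[[0,0,0,0,0,1,20],[0,0,0,0,0,0,20],[0,0,0,0,0,0,20],[0,0,0,0,0,0,20],[0,0,0,0,0,0,20]]'
```

```text
time_s: 26.18
position: [666.0, -34.9, 112.6]
tcp_rot: [0.642, 0.767, 0.0, 0.0]
wrist_force: [-1.6, 0.5, 6.2]
grip_width: 0.314
grasp_force: 58.4
```

```bash
python3 -m inch '[[0,0,0,0,0,-0.7,30],[0,0,0,0,0,0,50],[0,0,0,0,0,0,65],[0,0,0,0,0,0,65],[0,0,0,0,0,-10,65]]'
python3 -m inch '[[0,0,0,0,0,-40,65],[0,0,0,0,0,-50,65],[0,0,0,0,0,-20,65],[0,0,0,5,-40,0,30],[0,0,0,15,-50,0,0]]'
python3 -m inch '[[0,0,0,20,-45,0,0],[0,0,0,20,0,0,0],[0,0,0,0,0,0,0],[0,0,0,0,0,0,0],[0,0,0,0,0,0,0]]'
python3 - <<'E'
from h import *
to([528.7,5.3,125],'pad')
t=cap('top');s=cap('scene')
a=cv2.resize(t['image'][110:220,265:365,::-1],(400,440),interpolation=2);b=cv2.resize(s['image'][160:270,300:400+20,::-1],(400,367),interpolation=2)
cv2.imwrite('pics/all.png',np.hstack([a,np.vstack([b,np.zeros((73,400,3),np.uint8)])]))
E
```

```text
time_s: 26.8
position: [665.3, -34.8, 121.9]
tcp_rot: [0.642, 0.767, -0.001, -0.001]
wrist_force: [-0.4, 0.4, 0.3]
grip_width: 0.761
grasp_force: 0.0
time_s: 27.42
position: [574.0, -31.5, 233.3]
tcp_rot: [0.642, 0.767, 0.0, 0.001]
wrist_force: [-0.8, -0.1, 0.5]
grip_width: 0.343
grasp_force: 0.0
time_s: 28.05
position: [523.6, -0.1, 232.3]
tcp_rot: [0.642, 0.767, -0.0, 0.0]
wrist_force: [0.0, 0.1, -0.0]
grip_width: -0.0
grasp_force: 0.0
pad shift [  4.5   5.9 107.3] turn [0. 0. 0.]
```

View pics/all.png

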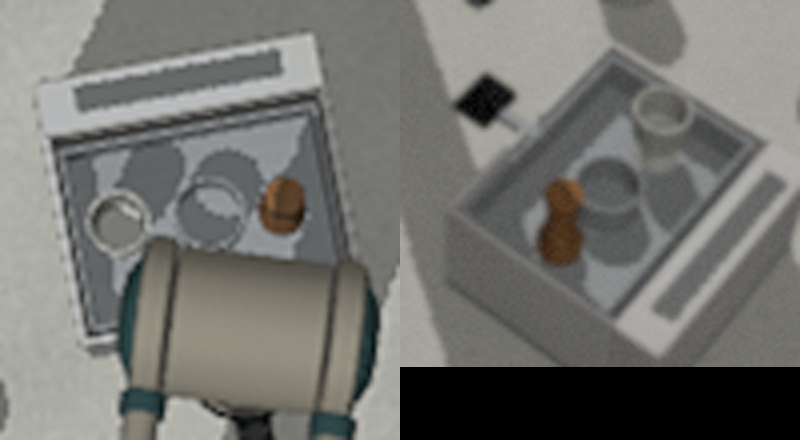

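All three stand upright in the basket: the egg cup at top-view (119,222), ring (210,212) and pestle (283,205). The pad is at (485,100) in the scene half. Now I'll press with the fingers shut.

```bash
python3 -m inch '[[0,0,0,4.5,5.9,40,0],[0,0,0,0,0,40,0],[0,0,0,0,0,23,0],[0,0,0,0,0,0,0],[0,0,0,0,0,0,0]]'
python3 -c "
from h import *
to([528.7,5.3,112],'pad')"
```

```text
time_s: 28.78
position: [528.6, 5.6, 130.3]
tcp_rot: [0.642, 0.767, 0.0, 0.001]
wrist_force: [0.2, -0.4, 0.5]
grip_width: 0.003
grasp_force: 0.0
pad shift [-0.3  0.1 18.3] turn [0.1 0.  0. ]
```

```bash
python3 -m inch '[[0,0,0,0,0,10,0],[0,0,0,0,0,6,0],[0,0,0,0,0,0,0],[0,0,0,0,0,0,0],[0,0,0,0,0,0,0]]'
python3 -m inch '[[0,0,0,0,0,2,0],[0,0,0,0,0,0,0],[0,0,0,0,0,2,0],[0,0,0,0,0,0,0],[0,0,0,0,0,0,0]]'
python3 -m inch '[[0,0,0,0,0,2,0],[0,0,0,0,0,2,0],[0,0,0,0,0,2,0],[0,0,0,0,0,0,0],[0,0,0,0,0,0,0]]'
```

```text
time_s: 29.4
position: [527.7, 5.8, 113.7]
tcp_rot: [0.642, 0.767, 0.0, 0.0]
wrist_force: [-0.7, 0.2, -1.2]
grip_width: -0.001
grasp_force: 0.0
time_s: 30.02
position: [527.6, 5.8, 110.3]
tcp_rot: [0.642, 0.767, 0.0, 0.0]
wrist_force: [-1.2, -0.1, 5.8]
grip_width: -0.003
grasp_force: 3.1
time_s: 30.65
position: [527.6, 5.8, 104.4]
tcp_rot: [0.642, 0.767, 0.0, 0.0]
wrist_force: [-2.1, 0.8, 6.2]
grip_width: -0.0
grasp_force: 2.9
```

Contact was at about 111 mm, as expected. The third notch is then at a tool height of 75 mm.

```bash
python3 -m inch '[[0,0,0,0,0,3,0],[0,0,0,0,0,3,0],[0,0,0,0,0,3,0],[0,0,0,0,0,3,0],[0,0,0,0,0,0,0]]'
python3 -m inch '[[0,0,0,0,0,2,0],[0,0,0,0,0,2,0],[0,0,0,0,0,2,0],[0,0,0,0,0,2,0],[0,0,0,0,0,0,0]]'
python3 -m inch '[[0,0,0,0,0,2,0],[0,0,0,0,0,2,0],[0,0,0,0,0,2,0],[0,0,0,0,0,0,0],[0,0,0,0,0,0,0]]'
```

```text
time_s: 31.28
position: [527.6, 5.9, 92.4]
tcp_rot: [0.642, 0.767, 0.0, 0.0]
wrist_force: [-1.7, 0.0, 5.7]
grip_width: -0.004
grasp_force: 3.1
time_s: 31.9
position: [527.6, 5.9, 84.9]
tcp_rot: [0.642, 0.767, 0.0, 0.0]
wrist_force: [-2.7, 0.1, 9.4]
grip_width: 0.001
grasp_force: 5.0
time_s: 32.52
position: [527.6, 5.8, 78.6]
tcp_rot: [0.642, 0.767, 0.0, 0.0]
wrist_force: [-1.8, 0.4, 7.2]
grip_width: -0.001
grasp_force: 3.9
```

```bash
python3 -m inch '[[0,0,0,0,0,1.5,0],[0,0,0,0,0,2,0],[0,0,0,0,0,0,0],[0,0,0,0,0,0,0],[0,0,0,0,0,0,0]]'
python3 - <<'E'
from h import *
s=cap('scene'); t=cap('top')
hsv=cv2.cvtColor(s['image'],cv2.COLOR_RGB2HSV)
# pestle top expected: world ~(666,-35), floor 78-36=42
for z in (42,122): print('pestle exp',z,proj(s,[666,-35,z]).round(1))
m=cv2.inRange(hsv,(4,90,30),(20,255,255)); a=proj(s,[666,-35,80]).astype(int)
q=np.argwhere(m[a[1]-30:a[1]+30,a[0]-25:a[0]+25])[:,::-1]+a-[25,30]; print(q.mean(0),q.min(0),q.max(0))
st_=bot.sense(); print(st_['position'],st_['wrist_force'])
E
```

```text
time_s: 33.15
position: [527.6, 5.9, 75.4]
tcp_rot: [0.642, 0.767, 0.0, 0.0]
wrist_force: [-2.9, -0.2, 10.0]
grip_width: 0.003
grasp_force: 5.1
pestle exp 42 [347.  241.6]
pestle exp 122 [348.5 226.1]
[347.68877551 232.4744898 ] [341 222] [353 244]
[527.60300252   5.85217886  75.43467576] [-3.21161269  0.56589385  9.43443799]
```

The lever is 35.6 mm down with about 9.5 N, which matches the third notch with the load. The pestle is still upright at the lowered height. Handing in.

```bash
python3 -c "
from workcell import bot
print(bot.hand_in())"
```

```text
the job is handed in; nothing more can be done
None
```

I loaded the egg cup, pastry ring and pestle in that order, all standing upright in the basket, and handed in at about 33 s with the lever held 35.6 mm down, at the third click.

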